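Pack a breakfast gift carton and a tea gift carton from the mixed stock

ROBOT

A 6-joint arm with a two-finger parallel gripper is mounted at the origin on a cart in front of the work surface, level with it; the furniture and walls round the work are solid. World frame = base frame: x ahead of the robot, y to its left, z up, the work surface at z = 0. Lengths are in m, angles in rad, forces in N, time in s.
With the tool pointing down it reaches from about 0.35 to 0.85 m from the base axis. Payload 8.1 kg.
Tool frame: the origin (TCP) lies on the centre line of the jaws, within the pads' length; the fingertips stand 14 mm ahead of it and the grasp point (between the pads) lies 5 mm behind it; z points along the fingers, y is the line along which they close (so a half turn about z gives the same grasp; the last joint's range is limited). The gripper opens to 85 mm and grips with 20 to 120 N. Pads are 22 mm wide; open, the fingers measure 114 mm over their backs; the gripper's body (76 mm by 85 mm) begins 54 mm behind the grasp point. The pads swing forward as they close: fully open they stand 13 mm farther back than shut.
Start: joints at [-1.365, 0.13, 1.488, -0, 1.523, -0.085], TCP at [0.172, -0.575, 0.245] pointing down, gripper open.
Joint ranges: [-2.96, 2.96], [-0.89, 2.26], [0.02, 2.5], [-1.34, 4.48], [0, 2.73], [-2.66, 2.66]. Speed limits (rad/s): [2.39, 2.39, 2.79, 3.14, 3.14, 3.14].

INTERFACE

Orientations are given as a unit quaternion [w, x, y, z].
In Python, from workcell import robot gives the robot as it stands. The module is installed in compiled form; this text tells all that it offers.
- The arm moves only by the tool drive_tool, never from a script. Its argument "commands" is a list of rows, each a list of 3 entries, a list of its own where there are three numbers: the shift along the tool's x, y, z in cm, then the turn, a rotation vector about the tool's x, y, z in rad, then the opening, from 0 (shut) to 1 (fully open). A call has 1 to 20 rows; each row shifts and turns the commanded pose from where the row before left it, along the tool's axes as they then stand; what a row does not reach is not made up. A row lasts 1/10 s, in which the tool goes at most 50 mm and 8.59 degrees, less where a joint would pass 70% of its speed; a pose out of reach is approached as far as the arm can. A call is refused whole if a number of a shift passes 5 or a number of a turn 0.15, either way. A call with a gripper value outside its range is refused whole. The fingers move at their own pace and stop on an object; "squeeze" is the grip in N (left out, the last holds). Time passes only in rows, so rows that do not move let the fingers close. It gives the time, the measured TCP pose, the force, the opening and the grip force at its end, in the units of the state.
- robot.sense(): the state, without advancing time (a new reading comes with each control period).
- robot.grab_frame(name): name is "scene" or "side" or "wrist"; returns a dict with "frame" (400x640x3 uint8, red, green, blue), "K" (3x3 intrinsics, pixels), "dist" ([k1, k2, p1, p2, k3] as OpenCV has them; the pictures are not rectified), "rvec" (rotation vector, rad) and "tvec" (3), from world to camera coordinates, as OpenCV has them. Camera axes: x right, y down, z forward; pixel columns grow to the right and rows downward; lengths in m; the calibration is good to about 2 mm. A picture is of the moment at which its call begins. There is no depth.
- robot.close_job(): hands the job in; it is judged then, once.
Trained networks look in the newest picture that a camera, given by its name, has taken for a name from the list of things; names that differ only in an ending like _2 or _b are one class to them, and where a whole thing is asked for, a point or a joint stands for the part that bears it (a point fixed in the world has none). Each returns a list of dicts, best first, with "confidence" (0 to 1); they miss things now and then, are a little off and sometimes report something else, mostly with a low value. They report only what shows in the picture. A call takes as long as a camera call.
- robot.look_for(camera, name): "at" ([x, y, z] in m, in world coordinates, good to about 4 mm: the middle of the surface that is visible of it).
- robot.outline_of(camera, name): "region" (400x640 bool, what is visible of it).
The state is a dict: "time_s": time; "joint_positions": joint angles; "joint_vel": joint speeds; "joint_efforts": joint torques, N m; "tool_pos": TCP position; "orientation": TCP orientation; "contact_force": force on the tool from outside, world axes, zero at the start; "torque": the same for the moment, N m; "gripper_width": opening from 0.0 (shut) to 1.0 (fully open); "finger_force": force on a finger pad.
Only numpy, scipy, OpenCV 4.12 (cv2) and the standard library are available. Lean on these libraries where they do the work, as an engineer would, in place of code of your own. Each camera call takes 0.05 s, during which the arm holds its last target. There are 200 camera calls.

TASK

Make up the two gift cartons that already have their ring cakes in: the breakfast carton (one plain ring cake) gets the jam jar, the cocoa drum and the oblong biscuit tin, and the tea carton (two chocolate-chip ring cakes) gets the tea caddy and the honey jar. Set each thing down upright, without dropping it, on the floor of the compartment made to its shape: the jam jar in the large compartment beside the cake, the cocoa drum in the small square one and the biscuit tin in the long one in front; the tea caddy in the wider and the honey jar in the narrower front compartment. The syrup bottle belongs to neither, so leave it standing where it is.

Things in the scene. Friction and masses are not known exactly. Their poses are not given: they have to be found in the camera images.
- jam_jar: Squat round jam jar: dark red, paper label band, flat brass-coloured screw lid with a white top. 66 mm across, 66 mm tall; the lid takes up the top 16 mm and is 62 mm across. About 0.22 kg. Starts standing upright on the table. Origin: centre of its underside; z up.
- cocoa_drum: Tall slim round drum of brown card with pale metal ends and a paper band: 50 mm across at the metal ends (top 14 mm, bottom 6 mm), 48 mm across the card between, 100 mm tall. About 0.15 kg. Starts standing upright on the table. Origin: centre of its underside; z up.
- biscuit_tin: Low oblong grey metal tin with a slip lid and a card-brown band: 108 mm long, 48 mm wide, 62 mm tall; the lid (top 16 mm) stands out 1 mm all round (110 x 50 mm). About 0.2 kg. Starts standing upright on the table. Origin: centre of its underside; z up. Its long side runs along its y, its 48 mm width along its x.
- tea_caddy: Tall rectangular grey metal tin with a slip lid and a white paper band: 80 mm long, 48 mm wide, 92 mm tall; the lid (top 20 mm) stands out 1 mm all round (82 x 50 mm). About 0.2 kg. Starts standing upright on the table. Origin: centre of its underside; z up. Its 80 mm side runs along its y, its 48 mm width along its x.
- honey_jar: Smallest jar: round, golden, paper label band, flat brass-coloured screw lid with a white top. 48 mm across, 58 mm tall; the lid takes up the top 16 mm and is 44 mm across. About 0.22 kg. Starts standing upright on the table. Origin: centre of its underside; z up.
- syrup_bottle: Small round amber bottle with a narrow neck and black cap, 46 mm across, 104 mm tall, standing upright among the stock. It belongs to neither carton and must stay. Origin: centre of its underside; z up.
- breakfast_carton: Fixed open brown card carton 174 (x) by 214 mm (y), one plain ring cake back left (39 mm high). Origin: underside centre on the table; x away from the robot, y left, z up. Floor 4 mm thick, walls 34 mm high, dividers 31. Empty compartments, centre and inside size (x,y mm): long, front left (-50,+36), 66x134, biscuit tin lengthwise along y; small square, front right (-50,-69), 66x68; large, back right (+35,-59), 96x88.
- tea_carton: Fixed open brown card carton 174 (x) by 196 mm (y), two chocolate-chip ring cakes in the back (39 mm high). Origin: underside centre on the table; x away from the robot, y left, z up. Floor 4 mm thick, walls 34 mm high, dividers 31. Empty compartments, centre and inside size (x,y mm): wider, front left (-50,+38), 66x112, tea caddy lengthwise along y; narrower, front right (-50,-58), 66x72.

How it is judged:
By the outcome, as a careful person would: the job done as asked, in the order asked, and still so for the second after the job is handed in, with the robot touching nothing.
It also fails if it takes over 107 s, if anything falls off the work surface, if the arm or the gripper's body presses on something with over 40 N, if the wrist force passes 120 N, or if a joint passes its speed limit or range.

## Working session

There is one attempt and no reset: what is moved stays moved. The work goes in short steps, Python scripts to look and compute and a tool call to move; the robot and the scene stay as the last step left them, time stands still between calls to the robot, and variables do not carry over. Pictures are saved under pics/ and viewed, at most 18 in all, crops included, and the job is handed in when it is done.

Besides the shell and the picture viewer there is one more tool, called after "Emit:" as name([rows], argument=value, ...), one row to a line, values as JSON. drive_tool: Moves the arm, as the interface text tells. Its arguments: {"type":"object","properties":{"commands":{"type":"array"},"squeeze":{"type":"number"}},"required":["commands"]}

```bash
mkdir -p pics; ls; cat > h.py <<'E'
from workcell import robot
import numpy as np, cv2
from scipy.spatial.transform import Rotation as R
def snap(c,fn=None):
    f=robot.grab_frame(c)
    if fn: cv2.imwrite('pics/'+fn,cv2.cvtColor(f['frame'],cv2.COLOR_RGB2BGR))
    return f
def ray(f,uv,z):
    "world points at height z for pixels uv"
    p=cv2.undistortPoints(np.array(uv,float).reshape(-1,1,2),f['K'],f['dist']).reshape(-1,2)
    M=cv2.Rodrigues(np.array(f['rvec'],float))[0];t=np.array(f['tvec'],float).ravel()
    C=-M.T@t; d=np.c_[p,np.ones(len(p))]@M
    return C+d*((z-C[2])/d[:,2])[:,None]
def proj(f,P):
    return cv2.projectPoints(np.array(P,float).reshape(-1,1,3),np.array(f['rvec'],float),np.array(f['tvec'],float),f['K'],f['dist'])[0].reshape(-1,2)
E
python3 - <<'E'
from h import *
np.set_printoptions(precision=4,suppress=True)
s=robot.sense();print(s)
for c in('scene','side'):
    f=snap(c,c+'0.png')
    for n in 'jam_jar cocoa_drum biscuit_tin tea_caddy honey_jar syrup_bottle breakfast_carton tea_carton'.split():
        print(c,n,[(np.round(d['at'],3),round(d['confidence'],2)) for d in robot.look_for(c,n)[:3]])
E
```

```text
pics
{'time_s': 0.0, 'joint_positions': array([-1.3654,  0.1311,  1.4893, -0.    ,  1.523 , -0.0854]), 'joint_vel': array([ 0.0017, -0.0004, -0.0005, -0.0017,  0.0006,  0.0015]), 'joint_efforts': array([ -0.0004, -56.9395, -50.0553,  -0.0001,   0.0145,  -0.0001]), 'tool_pos': array([ 0.1719, -0.5743,  0.2443]), 'orientation': array([-0.0009,  0.9895,  0.1449, -0.0001]), 'contact_force': array([-0.8385,  0.4762, -0.0726]), 'torque': array([-0.0254,  0.0484,  0.0186]), 'finger_force': 0.0, 'gripper_width': 0.9972125996168073}
scene jam_jar [(array([ 0.655, -0.199,  0.056]), 0.9), (array([ 0.562, -0.046,  0.06 ]), 0.62)]
scene cocoa_drum [(array([0.661, 0.207, 0.078]), 0.81)]
scene biscuit_tin [(array([ 0.689, -0.072,  0.056]), 0.83)]
scene tea_caddy [(array([0.679, 0.093, 0.081]), 0.56)]
scene honey_jar [(array([ 0.442, -0.047,  0.054]), 0.66), (array([0.485, 0.183, 0.005]), 0.51)]
scene syrup_bottle [(array([ 0.563, -0.043,  0.063]), 0.97)]
scene breakfast_carton [(array([0.487, 0.182, 0.004]), 0.68), (array([ 0.654, -0.199,  0.057]), 0.41)]
scene tea_carton [(array([ 0.501, -0.318,  0.019]), 0.76)]
side jam_jar [(array([ 0.658, -0.192,  0.049]), 0.57)]
side cocoa_drum [(array([0.664, 0.217, 0.068]), 0.96)]
side biscuit_tin [(array([ 0.684, -0.055,  0.045]), 0.59), (array([ 0.443, -0.042,  0.035]), 0.49)]
side tea_caddy [(array([0.675, 0.109, 0.066]), 0.96)]
side honey_jar [(array([ 0.439, -0.041,  0.035]), 0.7)]
side syrup_bottle [(array([ 0.566, -0.043,  0.055]), 0.89)]
side breakfast_carton [(array([0.479, 0.174, 0.017]), 0.81)]
side tea_carton [(array([ 0.497, -0.302,  0.022]), 0.8)]
```

View pics/scene0.png

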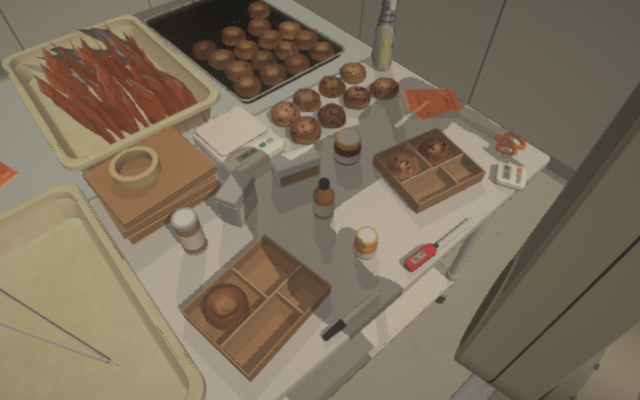

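View pics/side0.png

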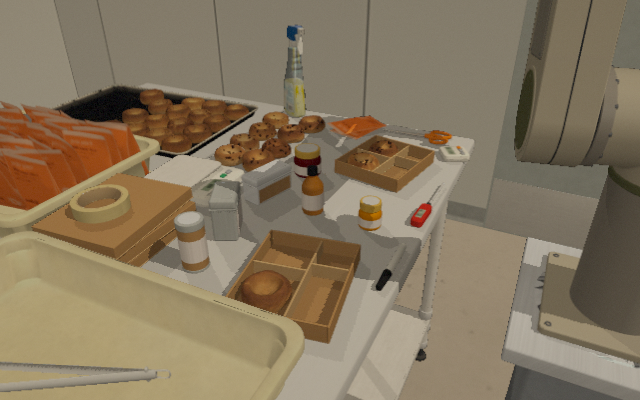

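The scene picture shows the breakfast carton with rim corners near (265,237), (330,290), (252,373) and (183,308). The tea carton's are near (434,129), (484,171), (420,208) and (374,163). The drum is at (187,230), caddy at (237,190), biscuit tin at (295,165), jam jar at (347,147), bottle at (323,200) and honey at (366,240). The side picture agrees with this. Next I fit poses to the outlines.

```bash
cat >> h.py <<'E'
from scipy.optimize import minimize
def box(a,b,h,z0=0): return [(x,y,z) for x in(-a/2,a/2) for y in(-b/2,b/2) for z in(z0,h)]
def cyl(d,h): return [(d/2*np.cos(t),d/2*np.sin(t),z) for t in np.linspace(0,6.28,32) for z in(0,h)]
SH=dict(jam_jar=cyl(.066,.066),cocoa_drum=cyl(.05,.1),biscuit_tin=box(.049,.109,.062),tea_caddy=box(.049,.081,.092),
 honey_jar=cyl(.048,.058),breakfast_carton=box(.174,.214,.034),tea_carton=box(.174,.196,.034))
def fit(name,views,p0):
    P=np.array(SH[name])
    def cost(p):
        Q=P@R.from_euler('z',p[2]*10).as_matrix().T+[p[0],p[1],0]; c=0
        for f,m in views:
            k=np.zeros(m.shape,np.uint8);h=cv2.convexHull((proj(f,Q)*16).astype(np.float32)).astype(np.int32)
            cv2.fillConvexPoly(k,h,255,cv2.LINE_AA,4); k=k/255.
            c+=1-np.minimum(k,m).sum()/np.maximum(k,m).sum()
        return c/len(views)
    best=None
    for y0 in ((0,) if SH[name].__len__()>8 else (-.06,-.03,0,.03,.06)):
        p=np.array([p0[0],p0[1],y0+p0[2]/10]); S=np.vstack([p,p+[.01,0,0],p+[0,.01,0],p+[0,0,.02]])
        r=minimize(cost,p,method='Nelder-Mead',options=dict(initial_simplex=S,maxiter=120,xatol=2e-4,fatol=1e-4))
        if best is None or r.fun<best.fun: best=r
    return np.round([best.x[0],best.x[1],best.x[2]*10,best.fun],4)
E
python3 - <<'E'
from h import *
F={c:snap(c) for c in('scene','side')}
g=dict(jam_jar=(.662,-.195),cocoa_drum=(.665,.212),biscuit_tin=(.69,-.06),tea_caddy=(.68,.1),honey_jar=(.445,-.042),breakfast_carton=(.48,.18),tea_carton=(.5,-.31))
for n,p in g.items():
    V={}
    for c in F:
        o=[d for d in robot.outline_of(c,n)]
        o=[d for d in o if np.hypot(*(np.mean(np.argwhere(d['region'])[:,::-1],0)-proj(F[c],[[*p,.04]])[0]))<30]
        if o: V[c]=(F[c],o[0]['region'].astype(float))
    for k in ([['scene'],['side'],['scene','side']]):
        if all(c in V for c in k): print(n,k,fit(n,[V[c] for c in k],(*p,0)))
E
```

```text
jam_jar ['scene'] [ 0.6721 -0.2118  0.1084  0.157 ]
jam_jar ['side'] [ 0.6676 -0.2173  0.1804  0.2649]
jam_jar ['scene', 'side'] [ 0.6646 -0.2074  0.1318  0.228 ]
cocoa_drum ['scene'] [0.6793 0.2042 0.1347 0.062 ]
cocoa_drum ['side'] [0.6789 0.2004 0.2875 0.0956]
cocoa_drum ['scene', 'side'] [0.6782 0.2041 0.1614 0.0897]
biscuit_tin ['scene'] [ 0.7013 -0.0748 -0.242   0.086 ]
biscuit_tin ['side'] [ 0.6962 -0.0813 -0.08    0.1421]
biscuit_tin ['scene', 'side'] [ 0.6989 -0.076  -0.1825  0.1387]
tea_caddy ['side'] [0.6913 0.0807 0.5356 0.0822]
honey_jar ['scene'] [ 0.4464 -0.0589 -0.0054  0.2363]
honey_jar ['side'] [ 0.4456 -0.0627  0.4767  0.2071]
honey_jar ['scene', 'side'] [ 0.4454 -0.0601  0.609   0.225 ]
breakfast_carton ['scene'] [0.4872 0.1786 0.1662 0.0334]
breakfast_carton ['side'] [0.4864 0.1655 0.1656 0.1743]
breakfast_carton ['scene', 'side'] [0.4855 0.1778 0.1673 0.1103]
tea_carton ['scene'] [ 0.5065 -0.321  -0.1648  0.0279]
tea_carton ['side'] [ 0.5037 -0.323  -0.159   0.0391]
tea_carton ['scene', 'side'] [ 0.505  -0.3217 -0.1639  0.0386]
```

Emit:
drive_tool([
  [[0, 0, 0], [0, 0, -0.142], 1],
  [[0, 0, 0], [0, 0, -0.142], 1],
  [[0, 0, 0], [0, 0, -0.142], 1],
  [[0, 0, 0], [0, 0, -0.142], 1],
  [[0, 0, 0], [0, 0, -0.142], 1],
  [[0, 0, 0], [0, 0, -0.142], 1],
  [[0, 0, 0], [0, 0, -0.142], 1],
  [[0, 0, 0], [0, 0, -0.142], 1],
  [[0, 0, 0], [0, 0, -0.142], 1],
  [[2.45, 3.3, 0], [0, 0, 0], 1],
  [[2.45, 3.3, 0], [0, 0, 0], 1],
  [[2.45, 3.3, 0], [0, 0, 0], 1],
  [[2.45, 3.3, 0], [0, 0, 0], 1],
  [[2.45, 3.3, 0], [0, 0, 0], 1],
  [[2.45, 3.3, 0], [0, 0, 0], 1],
  [[2.45, 3.3, 0], [0, 0, 0], 1],
], squeeze=50)

```text
time_s: 3.3
tool_pos: [0.4046, -0.4026, 0.2455]
orientation: [0.0, 0.708, 0.706, -0.0]
contact_force: [1.1, -0.7, -0.4]
gripper_width: 0.998
finger_force: 0.0
```

Emit:
drive_tool([
  [[2.45, 3.3, 0], [0, 0, 0], 1],
  [[2.45, 3.3, 0], [0, 0, 0], 1],
  [[2.45, 3.3, 0], [0, 0, 0], 1],
  [[2.45, 3.3, 0], [0, 0, 0], 1],
  [[2.45, 3.3, 0], [0, 0, 0], 1],
  [[2.45, 3.3, 0], [0, 0, 0], 1],
  [[2.0, 2.0, 0], [0, 0, 0], 1],
  [[0, 0, 0], [0, 0, 0], 1],
])

```text
time_s: 4.1
tool_pos: [0.624, -0.2338, 0.2448]
orientation: [-0.0, 0.706, 0.708, 0.001]
contact_force: [-0.5, -0.9, -1.4]
gripper_width: 1.001
finger_force: 0.0
```

```bash
cat >> h.py <<'E'
def state():
    s=robot.sense();w,x,y,z=s['orientation'];M=R.from_quat([x,y,z,w]).as_matrix()
    print('t',round(s['time_s'],2),'tcp',np.round(s['tool_pos'],4),'psi',round(np.arctan2(M[1,0],M[0,0]),3),'tilt',np.round(M[:2,2],3),'F',np.round(s['contact_force'],1),'w',round(s['gripper_width'],3),'ff',round(s['finger_force'],1))
    return s['tool_pos'],M
def go(x,y,z,psi=None):
    "shift in cm in tool axes to world point"
    p,M=state();a=np.arctan2(M[1,0],M[0,0])
    if psi is not None: print('turn',round(a-psi,3))
    print('shift now',np.round(100*(M.T@(np.array([x,y,z])-p)),2))
    if psi is not None:
        N=np.array([[np.cos(psi),np.sin(psi),0],[np.sin(psi),-np.cos(psi),0],[0,0,-1]])
        print('shift after turn',np.round(100*N.T@(np.array([x,y,z])-p),2))
E
python3 - <<'E'
from h import *
state()
f=snap('wrist','w1.png')
for n in('jam_jar','biscuit_tin'):
  for d in robot.outline_of('wrist',n)[:2]:
    c,r=cv2.minEnclosingCircle(np.argwhere(d['region'])[:,::-1].astype(np.float32).reshape(-1,1,2)); print(n,d['confidence'],c,r,ray(f,[c],.066),ray(f,[c],.0))
  print(n,robot.look_for('wrist',n)[:2])
E
```

```text
t 4.1 tcp [ 0.624  -0.2338  0.2448] psi 1.573 tilt [0.    0.001] F [-0.5 -0.9 -1.4] w 1.001 ff 0.0
jam_jar 0.7 (366.8829650878906, 153.41488647460938) 37.355430603027344 [[ 0.6646661  -0.20774198  0.066     ]] [[ 0.67339359 -0.21782798  0.        ]]
jam_jar 0.28 (402.0, 31.0) 50.606422424316406 [[ 0.69052338 -0.10499337  0.066     ]] [[ 0.70480904 -0.09299299  0.        ]]
jam_jar [{'at': [0.6638, -0.2079, 0.0683], 'confidence': 0.57}]
biscuit_tin 0.81 (400.5, 30.5) 49.90501022338867 [[ 0.68924771 -0.10462482  0.066     ]] [[ 7.03259156e-01 -9.25452218e-02  5.55111512e-17]]
biscuit_tin []
```

View pics/w1.png

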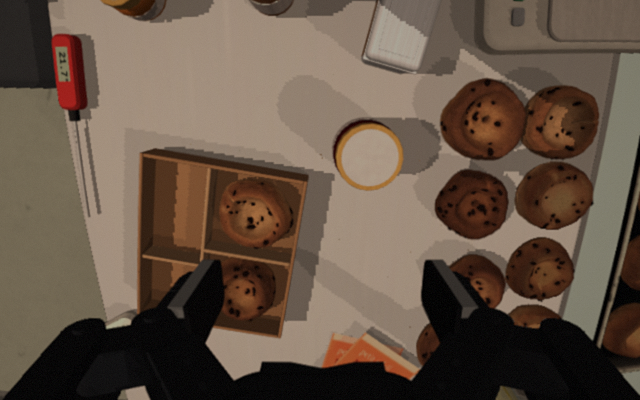

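The wrist picture has +y up and +x to the right. The jam lid is centred at about (369,156), the cupcakes start at about column 440, and the gap is enough for the finger.

Emit:
drive_tool([
  [[1.25, 2.05, 2], [0, 0, 0], 1],
  [[1.25, 2.05, 3], [0, 0, 0], 1],
  [[0, 0, 4], [0, 0, 0], 1],
  [[0, 0, 4], [0, 0, 0], 1],
  [[0, 0, 4], [0, 0, 0], 1],
  [[0, 0, 2], [0, 0, 0], 1],
  [[0, 0, 1], [0, 0, 0], 1],
  [[0, 0, 0], [0, 0, 0], 1],
  [[0, 0, 0], [0, 0, 0], 0.5],
  [[0, 0, 0], [0, 0, 0], 0.5],
  [[0, 0, 0], [0, 0, 0], 0.5],
  [[0, 0, 0], [0, 0, 0], 0.5],
], squeeze=50)

```text
time_s: 5.55
tool_pos: [0.6653, -0.2134, 0.0491]
orientation: [0.003, 0.708, 0.706, 0.001]
contact_force: [0.7, -0.5, 6.5]
gripper_width: 0.714
finger_force: 55.7
```

```bash
python3 - <<'E'
from h import *
state()
f=snap('side','s2.png')
w=robot.grab_frame('wrist'); print(w['K'][0,0]); M=cv2.Rodrigues(np.array(w['rvec']))[0]; print(-M.T@np.ravel(w['tvec']))
E
```

```text
t 5.55 tcp [ 0.6653 -0.2134  0.0491] psi 1.569 tilt [ 0.006 -0.002] F [ 0.7 -0.5  6.5] w 0.714 ff 55.7
341.72609673281585
[ 0.66497927 -0.13989152  0.17704956]
```

View pics/s2.png

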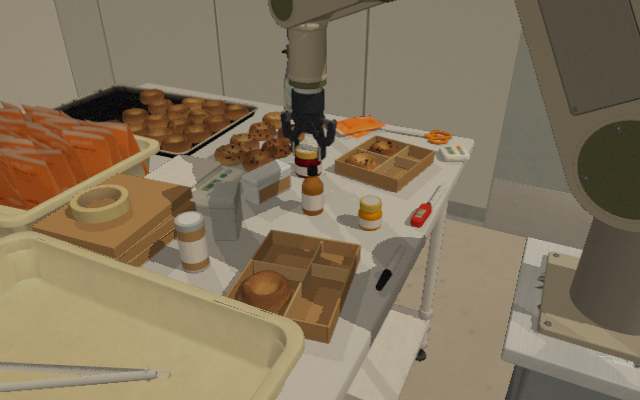

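Emit:
drive_tool([
  [[0, 0, -1], [0, 0, 0], 0.5],
  [[0, 0, -2], [0, 0, 0], 0.5],
  [[0, 0, -3], [0, 0, 0], 0.5],
  [[0, 0, -3], [0, 0, 0], 0.5],
  [[0, 0, -3], [0, 0, 0], 0.5],
  [[0, 0, -2], [0, 0, 0], 0.5],
  [[1.5, -0.6, 0], [0, 0, 0], 0.5],
  [[2.9, -1.16, 0], [0, 0, 0], 0.5],
  [[2.9, -1.16, 0], [0, 0, 0], 0.5],
  [[2.9, -1.16, 0], [0, 0, 0], 0.5],
  [[2.9, -1.16, 0], [0, 0, 0], 0.5],
  [[2.9, -1.16, 0], [0, 0, 0], 0.5],
  [[2.9, -1.16, 0], [0, 0, 0], 0.5],
  [[2.9, -1.16, 0], [0, 0, 0], 0.5],
  [[2.9, -1.16, 0], [0, 0, 0], 0.5],
  [[2.9, -1.16, 0], [0, 0, 0], 0.5],
  [[2.9, -1.16, 0], [0, 0, 0], 0.5],
  [[2.9, -1.16, 0], [0, 0, 0], 0.5],
  [[0, 0, 0], [0, 0, 0], 0.5],
])

```text
time_s: 7.55
tool_pos: [0.5281, 0.1252, 0.1859]
orientation: [-0.001, 0.707, 0.708, 0.0]
contact_force: [1.0, -1.1, -2.7]
gripper_width: 0.709
finger_force: 55.1
```

```bash
python3 - <<'E'
from h import *
go(.531,.121,.053)
f=snap('wrist','w3.png')
g=snap('side'); p=np.array(robot.sense()['tool_pos'])
for c in('side','wrist'):print([(d['at'],d['confidence']) for d in robot.look_for(c,'jam_jar')[:2]])
u,v=proj(g,[p])[0].astype(int)
cr=g['frame'][max(0,v-75):v+75,max(0,u-100):u+100]
cv2.imwrite('pics/s3.png',cv2.cvtColor(cv2.resize(cr,None,fx=4,fy=4,interpolation=cv2.INTER_CUBIC),cv2.COLOR_RGB2BGR))
E
```

```text
t 7.55 tcp [0.5281 0.1252 0.1859] psi 1.572 tilt [-0.001  0.001] F [ 1.  -1.1 -2.7] w 0.709 ff 55.1
shift now [-0.43  0.29 13.29]
[([0.5158, 0.1468, 0.1802], 0.92)]
[([0.5272, 0.1345, 0.205], 0.79)]
```

View pics/s3.png

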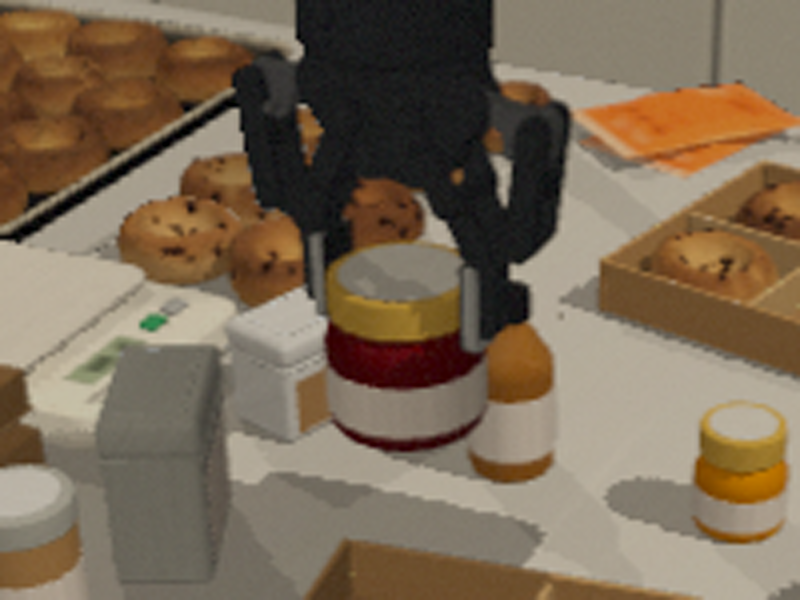

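View pics/w3.png

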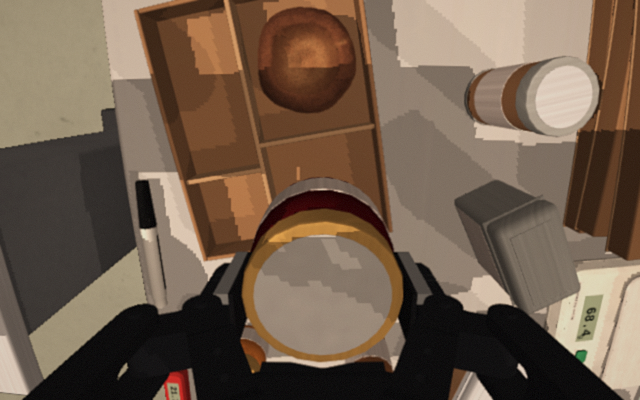

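The side crop shows the jam jar held straight, with the pads at the lower edge of the lid. The wrist picture shows carton dividers meeting at about (188,182), (260,143) and (374,127), which I check against the fit.

```bash
python3 - <<'E'
from h import *
f=robot.grab_frame('wrist')
L=np.array([[-.085,-.033],[-.015,-.014],[.085,-.014],[-.015,.105]])
c,s=np.cos(.166),np.sin(.166)
W=np.c_[.487+c*L[:,0]-s*L[:,1],.1785+s*L[:,0]+c*L[:,1],[.031]*4]
print(np.round(proj(f,W)))
print(W[:,:2].round(4), ray(f,[(188,182),(260,143),(374,127),(227,0)],.031).round(4))
E
```

```text
[[180. 176.]
 [254. 140.]
 [375. 119.]
 [220. -17.]]
[[0.4086 0.1319]
 [0.4745 0.1622]
 [0.5731 0.1787]
 [0.4549 0.2796]] [[0.4152 0.1269 0.031 ]
 [0.4792 0.1597 0.031 ]
 [0.5728 0.1724 0.031 ]
 [0.4591 0.2679 0.031 ]]
```

Emit:
drive_tool([
  [[-0.35, 0.25, 2], [0, 0, 0], 0.5],
  [[-0.37, 0.24, 3], [0, 0, 0], 0.5],
  [[0, 0, 3], [0, 0, 0], 0.5],
  [[0, 0, 2], [0, 0, 0], 0.5],
  [[0, 0, 1], [0, 0, 0], 0.5],
  [[0, 0, 1], [0, 0, 0], 0.5],
  [[0, 0, 0.7], [0, 0, 0], 0.5],
  [[0, 0, 0], [0, 0, 0], 0.5],
])

```text
time_s: 8.6
tool_pos: [0.5347, 0.1146, 0.058]
orientation: [-0.0, 0.708, 0.706, -0.0]
contact_force: [-0.9, -0.1, -2.6]
gripper_width: 0.709
finger_force: 55.2
```

```bash
python3 - <<'E'
from h import *
go(.533,.118,.053)
E
```

```text
t 8.6 tcp [0.5347 0.1146 0.058 ] psi 1.569 tilt [-0.001 -0.   ] F [-0.9 -0.1 -2.6] w 0.709 ff 55.2
shift now [ 0.34 -0.17  0.5 ]
```

Emit:
drive_tool([
  [[0.3, -0.1, 0.2], [0, 0, 0], 0.5],
  [[0, 0, 0.2], [0, 0, 0], 0.5],
  [[0, 0, 0.1], [0, 0, 0], 0.5],
  [[0, 0, 0], [0, 0, 0], 0.5],
])

```text
time_s: 9.0
tool_pos: [0.5338, 0.1179, 0.0535]
orientation: [0.0, 0.708, 0.706, 0.0]
contact_force: [0.2, 0.3, -2.6]
gripper_width: 0.706
finger_force: 55.2
```

Emit:
drive_tool([
  [[0, 0, 0.1], [0, 0, 0], 0.5],
  [[0, 0, 0.1], [0, 0, 0], 0.5],
  [[0, 0, 0], [0, 0, 0], 0.5],
])

```text
time_s: 9.3
tool_pos: [0.534, 0.1179, 0.0531]
orientation: [0.0, 0.708, 0.706, 0.0]
contact_force: [-8.1, -0.8, 13.6]
gripper_width: 0.71
finger_force: 57.2
```

Emit:
drive_tool([
  [[0, 0, 0], [0, 0, 0], 0.9],
  [[0, 0, 0], [0, 0, 0], 0.9],
  [[0, 0, 0], [0, 0, 0], 0.9],
  [[0, 0, -1.5], [0, 0, 0], 0.9],
  [[0, 0, -3.5], [0, 0, 0], 1],
  [[0, 0, -4], [0, 0, 0], 1],
  [[0, 0, -4], [0, 0, 0], 1],
  [[0, 0, -3], [0, 0, 0], 1],
  [[1, 2.5, -3], [0, 0, 0], 1],
  [[1, 3, -1], [0, 0, 0], 1],
  [[1, 3, 0], [0, 0, 0], 1],
  [[1, 3, 0], [0, 0, 0], 1],
  [[0, 1, 0], [0, 0, 0], 1],
  [[0, 0, 0], [0, 0, 0], 1],
])

```text
time_s: 10.7
tool_pos: [0.6597, 0.1576, 0.2515]
orientation: [0.0, 0.708, 0.706, -0.0]
contact_force: [1.2, -0.5, -0.7]
gripper_width: 1.001
finger_force: 0.0
```

```bash
python3 - <<'E'
from h import *
state()
f=snap('wrist','w4.png')
for n,h in(('cocoa_drum',.1),('tea_caddy',.092)):
  for d in robot.outline_of('wrist',n)[:1]:
    print(n,fit(n,[(f,d['region'].astype(float))],(.68,.2,0) if n[0]=='c' else (.69,.085,.3)))
g=snap('scene')
for n in('jam_jar','breakfast_carton'): print([(d['at'],d['confidence']) for d in robot.look_for('scene',n)[:2]])
E
```

```text
t 10.7 tcp [0.6597 0.1576 0.2515] psi 1.569 tilt [-0. -0.] F [ 1.2 -0.5 -0.7] w 1.001 ff 0.0
cocoa_drum [0.679  0.2022 0.0827 0.0588]
tea_caddy [0.6925 0.0838 0.4428 0.0847]
[([0.5224, 0.1251, 0.0682], 0.71)]
[([0.5233, 0.1248, 0.071], 0.69), ([0.6869, -0.071, 0.0575], 0.64)]
```

View pics/w4.png

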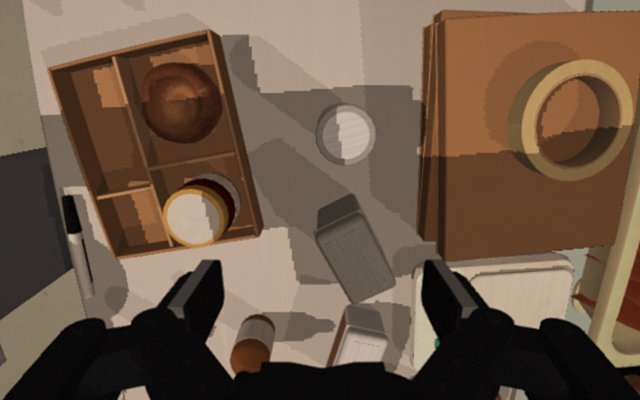

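The wrist picture shows the drum top at (346,134), clear of the card stack at column 420. The jam jar stands in the large compartment at (196,217), and the caddy is turned about 0.44 rad.

Emit:
drive_tool([
  [[1.5, 0.65, 0], [0, 0, 0], 1],
  [[1.5, 0.65, 1], [0, 0, 0], 1],
  [[1.45, 0.63, 2], [0, 0, 0], 1],
  [[0, 0, 3], [0, 0, 0], 1],
  [[0, 0, 3], [0, 0, 0], 1],
  [[0, 0, 3], [0, 0, 0], 1],
  [[0, 0, 3], [0, 0, 0], 1],
  [[0, 0, 2.6], [0, 0, 0], 1],
  [[0, 0, 1], [0, 0, 0], 1],
  [[0, 0, 0], [0, 0, 0], 1],
  [[0, 0, 0], [0, 0, 0], 0.3],
  [[0, 0, 0], [0, 0, 0], 0.3],
  [[0, 0, 0], [0, 0, 0], 0.3],
  [[0, 0, 0], [0, 0, 0], 0.3],
  [[0, 0, 0], [0, 0, 0], 0.3],
], squeeze=40)

```text
time_s: 12.5
tool_pos: [0.6797, 0.2024, 0.068]
orientation: [0.001, 0.708, 0.706, 0.002]
contact_force: [-0.7, -0.8, 6.0]
gripper_width: 0.565
finger_force: 40.5
```

```bash
python3 - <<'E'
from h import *
state()
# carton check from the saved view w4 geometry: rim corners
f=robot.grab_frame('scene')
for d in robot.outline_of('scene','breakfast_carton')[:2]:
    print(d['confidence'],fit('breakfast_carton',[(f,d['region'].astype(float))],(.487,.177,.166)))
for d in robot.outline_of('scene','jam_jar')[:1]: print('jam',d['region'].sum(),np.argwhere(d['region']).min(0),np.argwhere(d['region']).max(0))
print(proj(f,[[.534,.123,.07],[.534,.123,.004]]))
cv2.imwrite('pics/s5.png',cv2.cvtColor(cv2.resize(f['frame'][210:390,150:370],None,fx=3.3,fy=3.3,interpolation=cv2.INTER_CUBIC),cv2.COLOR_RGB2BGR))
E
```

```text
t 12.5 tcp [0.6797 0.2024 0.068 ] psi 1.569 tilt [0.004 0.001] F [-0.7 -0.8  6. ] w 0.565 ff 40.5
0.9 [0.487  0.1782 0.175  0.1432]
jam 1290 [238 250] [283 284]
[[264.99269942 252.52455104]
 [268.29668733 269.55856556]]
```

View pics/s5.png

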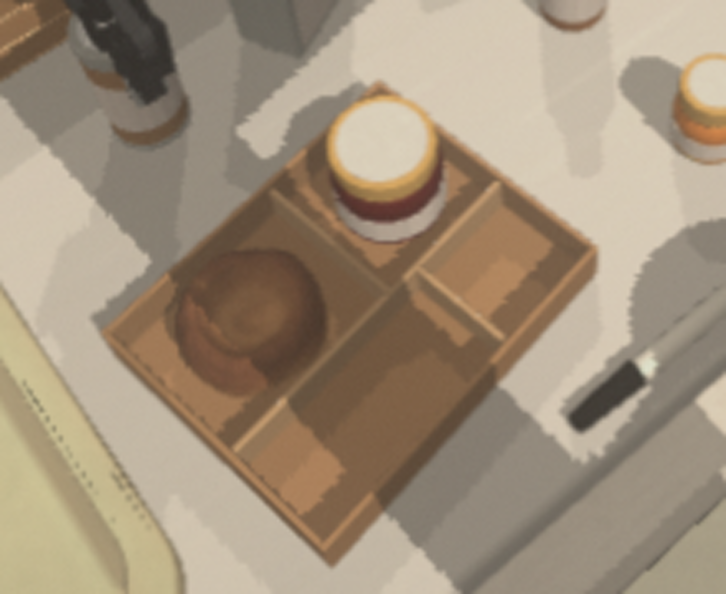

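The crop shows the jam jar standing in the large compartment with floor visible all around it, and the drum between the fingers.

Emit:
drive_tool([
  [[0, 0, -1], [0, 0, 0], 0.3],
  [[0, 0, -3], [0, 0, 0], 0.3],
  [[0, 0, -3], [0, 0, 0], 0.3],
  [[0, 0, -3], [0, 0, 0], 0.3],
  [[0, 0, -3], [0, 0, 0], 0.3],
  [[-0.7, -1.6, 0], [0, 0, 0], 0.3],
  [[-1.28, -2.87, 0], [0, 0, 0], 0.3],
  [[-1.28, -2.87, 0], [0, 0, 0], 0.3],
  [[-1.28, -2.87, 0], [0, 0, 0], 0.3],
  [[-1.28, -2.87, 0], [0, 0, 0], 0.3],
  [[-1.28, -2.87, 0], [0, 0, 0], 0.3],
  [[-1.28, -2.87, 0], [0, 0, 0], 0.3],
  [[-1.2, -2.7, 0], [0, 0, 0], 0.3],
  [[-0.6, -1.3, 0], [0, 0, 0], 0.3],
  [[0, 0, 0], [0, 0, 0], 0.3],
])

```text
time_s: 14.15
tool_pos: [0.4488, 0.1001, 0.1961]
orientation: [0.0, 0.708, 0.706, 0.0]
contact_force: [0.5, -0.3, -1.0]
gripper_width: 0.569
finger_force: 41.9
```

```bash
python3 - <<'E'
from h import *
go(.45,.1,.074)
f=robot.grab_frame('side')
cv2.imwrite('pics/s6.png',cv2.cvtColor(cv2.resize(f['frame'][100:350,180:420],None,fx=2.4,fy=2.4,interpolation=cv2.INTER_CUBIC),cv2.COLOR_RGB2BGR))
E
```

```text
t 14.15 tcp [0.4488 0.1001 0.1961] psi 1.568 tilt [ 0.001 -0.   ] F [ 0.5 -0.3 -1. ] w 0.569 ff 41.9
shift now [-1.000e-02  1.100e-01  1.221e+01]
```

View pics/s6.png

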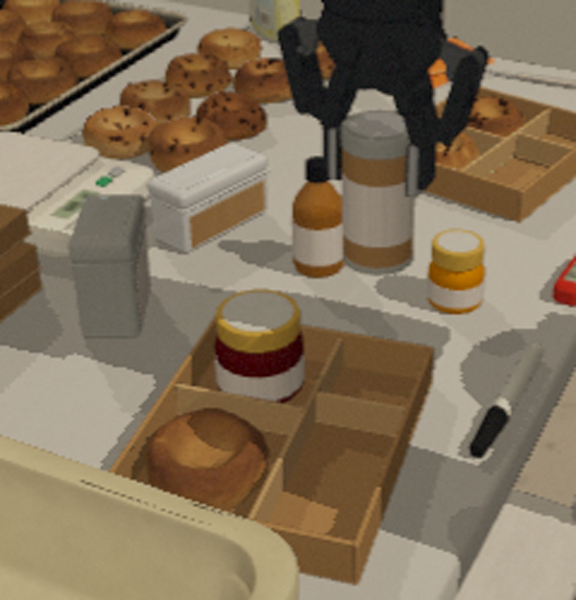

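The side crop shows the drum upright in the grip, with the jam jar standing properly. I lower the drum.

Emit:
drive_tool([
  [[0, 0.1, 2], [0, 0, 0], 0.3],
  [[0, 0, 3], [0, 0, 0], 0.3],
  [[0, 0, 3], [0, 0, 0], 0.3],
  [[0, 0, 2], [0, 0, 0], 0.3],
  [[0, 0, 1], [0, 0, 0], 0.3],
  [[0, 0, 0.8], [0, 0, 0], 0.3],
  [[0, 0, 0.3], [0, 0, 0], 0.3],
  [[0, 0, 0.2], [0, 0, 0], 0.3],
  [[0, 0, 0], [0, 0, 0], 0.3],
])

```text
time_s: 15.1
tool_pos: [0.4515, 0.1007, 0.073]
orientation: [0.0, 0.708, 0.706, 0.0]
contact_force: [0.8, -0.6, -1.1]
gripper_width: 0.571
finger_force: 41.9
```

Emit:
drive_tool([
  [[0, -0.1, 0.1], [0, 0, 0], 0.3],
  [[0, 0, 0.1], [0, 0, 0], 0.3],
  [[0, 0, 0], [0, 0, 0], 0.3],
])

```text
time_s: 15.4
tool_pos: [0.4507, 0.1008, 0.072]
orientation: [0.001, 0.708, 0.706, 0.001]
contact_force: [-3.8, -0.2, 8.8]
gripper_width: 0.565
finger_force: 42.2
```

Emit:
drive_tool([
  [[0, 0, 0], [0, 0, 0], 0.74],
  [[0, 0, 0], [0, 0, 0], 0.74],
  [[0, 0, 0], [0, 0, 0], 0.74],
  [[0, 0, -1], [0, 0, 0], 0.74],
  [[0, 0, -3], [0, 0, 0], 0.74],
  [[0, 0, -4], [0, 0, 0], 0.74],
  [[0, 0, -4], [0, 0, 0], 1],
  [[0, 0, -4], [0, 0, 0], 1],
  [[-1.6, 2, 0], [0, 0, 0], 1],
  [[-2.1, 2.7, 0], [0, 0, 0], 1],
  [[-2.1, 2.7, 0], [0, 0, 0], 1],
  [[-2.1, 2.7, 0], [0, 0, 0], 1],
  [[-2.1, 2.7, 0], [0, 0, 0], 1],
  [[-2.1, 2.7, 0], [0, 0, 0], 1],
  [[-2.1, 2.7, 0], [0, 0, 0], 1],
  [[-2.1, 2.7, 0], [0, 0, 0], 1],
  [[-1.7, 2, 0], [0, 0, 0], 1],
  [[0, 0, 0], [0, 0, 0], 1],
])

```text
time_s: 17.2
tool_pos: [0.6797, -0.0823, 0.2299]
orientation: [0.0, 0.709, 0.706, -0.0]
contact_force: [-1.0, -0.7, 0.7]
gripper_width: 1.002
finger_force: 0.0
```

```bash
python3 - <<'E'
from h import *
state()
f=snap('wrist','w7.png')
for d in robot.outline_of('wrist','biscuit_tin')[:1]:
    print(fit('biscuit_tin',[(f,d['region'].astype(float))],(.70,-.076,-.2)))
E
```

```text
t 17.2 tcp [ 0.6797 -0.0823  0.2299] psi 1.567 tilt [-0.    -0.001] F [-1.  -0.7  0.7] w 1.002 ff 0.0
[ 0.6984 -0.0772 -0.2292  0.074 ]
```

View pics/w7.png

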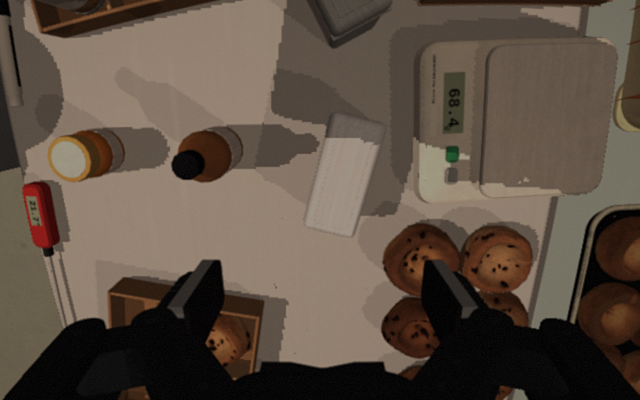

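The wrist picture shows the tin top with corners (333,113), (386,122), (353,236) and (305,227). The scale edge is at column 418, so I open the fingers only to 0.88.

Emit:
drive_tool([
  [[0, 0, 0], [0, 0, 0.115], 0.88],
  [[0, 0, 0], [0, 0, 0.115], 0.88],
  [[0.5, 0.85, 1.5], [0, 0, 0], 0.88],
  [[0.45, 0.85, 2], [0, 0, 0], 0.88],
  [[0, 0, 3], [0, 0, 0], 0.88],
  [[0, 0, 3], [0, 0, 0], 0.88],
  [[0, 0, 3], [0, 0, 0], 0.88],
  [[0, 0, 3], [0, 0, 0], 0.88],
  [[0, 0, 1.8], [0, 0, 0], 0.88],
  [[0, 0, 1], [0, 0, 0], 0.88],
  [[0, 0, 0], [0, 0, 0], 0.88],
  [[0, 0, 0], [0, 0, 0], 0.3],
  [[0, 0, 0], [0, 0, 0], 0.3],
  [[0, 0, 0], [0, 0, 0], 0.3],
  [[0, 0, 0], [0, 0, 0], 0.3],
], squeeze=60)

```text
time_s: 18.8
tool_pos: [0.699, -0.0748, 0.05]
orientation: [0.002, 0.784, 0.62, 0.001]
contact_force: [0.7, 0.6, 7.8]
gripper_width: 0.571
finger_force: 63.1
```

```bash
python3 - <<'E'
from h import *
go(.433,.204,.2,1.571+.167)
E
```

```text
t 18.8 tcp [ 0.699  -0.0748  0.05  ] psi 1.339 tilt [ 0.004 -0.001] F [0.7 0.6 7.8] w 0.571 ff 63.1
turn -0.399
shift now [ 21.02 -32.23 -15.13]
shift after turn [ 31.92 -21.59 -15.  ]
```

Emit:
drive_tool([
  [[0, 0, -1], [0, 0, 0], 0.3],
  [[0, 0, -2], [0, 0, 0], 0.3],
  [[0, 0, -3], [0, 0, 0], 0.3],
  [[0, 0, -3], [0, 0, -0.1], 0.3],
  [[0, 0, -3], [0, 0, -0.1], 0.3],
  [[0, 0, -2], [0, 0, -0.1], 0.3],
  [[0, 0, 0], [0, 0, -0.1], 0.3],
])

```text
time_s: 19.5
tool_pos: [0.6992, -0.0749, 0.1931]
orientation: [0.003, 0.644, 0.765, 0.002]
contact_force: [0.1, 0.3, -2.7]
gripper_width: 0.572
finger_force: 62.7
```

Emit:
drive_tool([
  [[1.5, -1, 0], [0, 0, 0], 0.3],
  [[2.5, -1.7, 0], [0, 0, 0], 0.3],
  [[2.5, -1.7, 0], [0, 0, 0], 0.3],
  [[2.5, -1.7, 0], [0, 0, 0], 0.3],
  [[2.5, -1.7, 0], [0, 0, 0], 0.3],
  [[2.5, -1.7, 0], [0, 0, 0], 0.3],
  [[2.5, -1.7, 0], [0, 0, 0], 0.3],
  [[2.5, -1.7, 0], [0, 0, 0], 0.3],
  [[2.5, -1.7, 0], [0, 0, 0], 0.3],
  [[2.5, -1.7, 0], [0, 0, 0], 0.3],
  [[2.5, -1.7, 0], [0, 0, 0], 0.3],
  [[2.5, -1.7, 0], [0, 0, 0], 0.3],
  [[2.5, -1.7, 0], [0, 0, 0], 0.3],
  [[0.4, -0.2, 0], [0, 0, 0], 0.3],
  [[0, 0, 0], [0, 0, 0], 0.3],
])

```text
time_s: 21.0
tool_pos: [0.4304, 0.2044, 0.1877]
orientation: [0.0, 0.645, 0.765, 0.0]
contact_force: [0.1, -0.4, -2.6]
gripper_width: 0.57
finger_force: 62.9
```

```bash
python3 - <<'E'
from h import *
go(.433,.204,.056,1.571+.167)
f=snap('wrist','w8.png')
c,s=np.cos(.167),np.sin(.167)
L=np.array([[-.085,-.033],[-.015,-.033],[-.015,.105],[-.085,.105]])
for o in ((.487,.178),(.489,.175)):
    print(np.round(proj(f,np.c_[o[0]+c*L[:,0]-s*L[:,1],o[1]+s*L[:,0]+c*L[:,1],[.031]*4])).tolist())
E
```

```text
t 21.0 tcp [0.4304 0.2044 0.1877] psi 1.741 tilt [0.001 0.   ] F [ 0.1 -0.4 -2.6] w 0.57 ff 62.9
turn 0.003
shift now [-0.09  0.24 13.17]
shift after turn [-0.09  0.25 13.17]
[[285.0, 259.0], [361.0, 259.0], [367.0, 104.0], [280.0, 104.0]]
[[287.0, 262.0], [363.0, 263.0], [369.0, 108.0], [282.0, 108.0]]
```

View pics/w8.png

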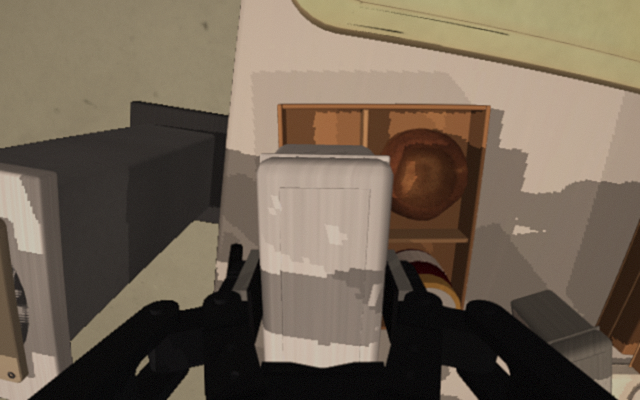

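The wrist picture shows the tin square to the carton. The front-left compartment's far corners are at (280,106) and (366,107), as predicted. I lower the tin.

Emit:
drive_tool([
  [[0, 0.25, 2], [0, 0, 0], 0.3],
  [[0, 0, 3], [0, 0, 0], 0.3],
  [[0, 0, 3], [0, 0, 0], 0.3],
  [[0, 0, 2.5], [0, 0, 0], 0.3],
  [[0, 0, 1.5], [0, 0, 0], 0.3],
  [[0, 0, 0.8], [0, 0, 0], 0.3],
  [[0, 0, 0.3], [0, 0, 0], 0.3],
  [[0, 0, 0.1], [0, 0, 0], 0.3],
  [[0, 0, 0], [0, 0, 0], 0.3],
])

```text
time_s: 21.95
tool_pos: [0.4342, 0.2044, 0.0562]
orientation: [0.0, 0.645, 0.764, 0.001]
contact_force: [-0.3, -1.2, -2.0]
gripper_width: 0.572
finger_force: 62.9
```

Emit:
drive_tool([
  [[0, -0.1, 0.1], [0, 0, 0], 0.3],
  [[0, 0, 0.1], [0, 0, 0], 0.3],
  [[0, 0, 0.1], [0, 0, 0], 0.3],
  [[0, 0, 0], [0, 0, 0], 0.3],
])

```text
time_s: 22.35
tool_pos: [0.4328, 0.2044, 0.0539]
orientation: [0.0, 0.645, 0.764, 0.0]
contact_force: [-4.9, -2.0, 10.8]
gripper_width: 0.57
finger_force: 64.4
```

Emit:
drive_tool([
  [[0, 0, 0], [0, 0, 0], 0.68],
  [[0, 0, 0], [0, 0, 0], 0.68],
  [[0, 0, -0.5], [0, 0, 0], 0.68],
  [[0, 0, -2], [0, 0, 0], 0.68],
  [[0, 0, -3], [0, 0, 0], 0.75],
  [[0, 0, -3.5], [0, 0, -0.09], 0.75],
  [[0, 0, -3.5], [0, 0, -0.09], 0.75],
  [[0, 0, -3.5], [0, 0, -0.09], 0.75],
  [[-1.5, 1.2, -3], [0, 0, 0], 0.75],
])

```text
time_s: 23.25
tool_pos: [0.4489, 0.1965, 0.2449]
orientation: [0.0, 0.535, 0.845, 0.001]
contact_force: [0.5, -0.0, 1.0]
gripper_width: 0.753
finger_force: 0.0
```

Emit:
drive_tool([
  [[-2.2, 1.8, 0], [0, 0, 0], 0.75],
  [[-2.2, 1.8, 0], [0, 0, 0], 0.75],
  [[-2.2, 1.8, 0], [0, 0, 0], 0.75],
  [[-2.2, 1.8, 0], [0, 0, 0], 0.75],
  [[-2.2, 1.8, 0], [0, 0, 0], 0.75],
  [[-2.2, 1.8, 0], [0, 0, 0], 0.75],
  [[-2.2, 1.8, 0], [0, 0, 0], 0.75],
  [[-2.2, 1.8, 0], [0, 0, 0], 0.75],
  [[-2.2, 1.7, 0], [0, 0, 0], 0.75],
  [[0, 0, 0], [0, 0, 0], 0.75],
])

```text
time_s: 24.25
tool_pos: [0.6812, 0.0825, 0.2413]
orientation: [0.0, 0.538, 0.843, -0.0]
contact_force: [-0.2, -0.0, -0.6]
gripper_width: 0.748
finger_force: 0.0
```

```bash
python3 - <<'E'
from h import *
state()
f=snap('wrist','w9.png')
for d in robot.outline_of('wrist','tea_caddy')[:1]:
    b=fit('tea_caddy',[(f,d['region'].astype(float))],(.69,.083,.44)); print(b)
    go(b[0],b[1],.06,1.571+b[2])
E
```

```text
t 24.25 tcp [0.6812 0.0825 0.2413] psi 2.007 tilt [-0.    -0.001] F [-0.2 -0.  -0.6] w 0.748 ff 0.0
[0.6915 0.0837 0.4778 0.063 ]
t 24.35 tcp [0.6794 0.0844 0.2418] psi 2.008 tilt [-0.001  0.   ] F [-0.6 -0.5  0.4] w 0.75 ff 0.0
turn -0.041
shift now [-0.59  1.09 18.18]
shift after turn [-0.62  1.05 18.18]
```

View pics/w9.png

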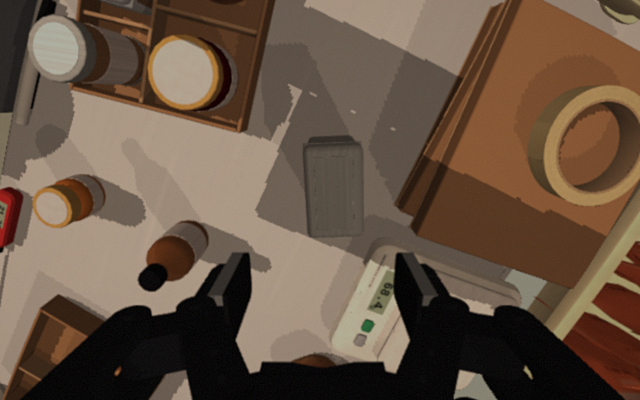

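The wrist picture shows the caddy top centred at (334,188), square to the jaws. The stack edge (column 405) and the scale (row 245) are both clear of the fingers.

Emit:
drive_tool([
  [[-0.3, 0.5, 1], [0, 0, -0.04], 0.75],
  [[-0.32, 0.55, 2], [0, 0, 0], 0.75],
  [[0, 0, 3], [0, 0, 0], 0.75],
  [[0, 0, 3], [0, 0, 0], 0.75],
  [[0, 0, 3], [0, 0, 0], 0.75],
  [[0, 0, 3], [0, 0, 0], 0.75],
  [[0, 0, 2.2], [0, 0, 0], 0.75],
  [[0, 0, 1], [0, 0, 0], 0.75],
  [[0, 0, 0], [0, 0, 0], 0.75],
  [[0, 0, 0], [0, 0, 0], 0.3],
  [[0, 0, 0], [0, 0, 0], 0.3],
  [[0, 0, 0], [0, 0, 0], 0.3],
  [[0, 0, 0], [0, 0, 0], 0.3],
], squeeze=60)

```text
time_s: 25.65
tool_pos: [0.6922, 0.0838, 0.0615]
orientation: [0.001, 0.52, 0.854, 0.0]
contact_force: [-0.3, 1.0, 1.6]
gripper_width: 0.575
finger_force: 62.4
```

```bash
python3 - <<'E'
from h import *
go(.4624,-.2758,.2,1.571-.164)
E
```

```text
t 25.65 tcp [0.6922 0.0838 0.0615] psi 2.049 tilt [0.002 0.   ] F [-0.3  1.   1.6] w 0.575 ff 62.4
turn 0.642
shift now [-21.37 -36.92 -13.89]
shift after turn [-39.22 -16.81 -13.85]
```

Emit:
drive_tool([
  [[0, 0, -1], [0, 0, 0], 0.3],
  [[0, 0, -2], [0, 0, 0], 0.3],
  [[0, 0, -3], [0, 0, 0], 0.3],
  [[0, 0, -3], [0, 0, 0.107], 0.3],
  [[0, 0, -3], [0, 0, 0.107], 0.3],
  [[0, 0, -2], [0, 0, 0.107], 0.3],
  [[0, 0, 0], [0, 0, 0.107], 0.3],
  [[0, 0, 0], [0, 0, 0.107], 0.3],
  [[0, 0, 0], [0, 0, 0.107], 0.3],
])

```text
time_s: 26.55
tool_pos: [0.6916, 0.0837, 0.2015]
orientation: [0.0, 0.764, 0.645, 0.0]
contact_force: [-0.4, -0.4, -3.2]
gripper_width: 0.576
finger_force: 62.6
```

Emit:
drive_tool([
  [[-1.4, -0.6, 0], [0, 0, 0], 0.3],
  [[-2.6, -1.1, 0], [0, 0, 0], 0.3],
  [[-2.6, -1.1, 0], [0, 0, 0], 0.3],
  [[-2.6, -1.1, 0], [0, 0, 0], 0.3],
  [[-2.6, -1.1, 0], [0, 0, 0], 0.3],
  [[-2.6, -1.1, 0], [0, 0, 0], 0.3],
  [[-2.6, -1.1, 0], [0, 0, 0], 0.3],
  [[-2.6, -1.1, 0], [0, 0, 0], 0.3],
  [[-2.6, -1.1, 0], [0, 0, 0], 0.3],
  [[-2.6, -1.1, 0], [0, 0, 0], 0.3],
  [[-2.6, -1.1, 0], [0, 0, 0], 0.3],
  [[-2.6, -1.1, 0], [0, 0, 0], 0.3],
  [[-2.6, -1.1, 0], [0, 0, 0], 0.3],
  [[-2.6, -1.1, 0], [0, 0, 0], 0.3],
  [[-2.6, -1.1, 0], [0, 0, 0], 0.3],
  [[-1.4, -0.8, 0], [0, 0, 0], 0.3],
  [[0, 0, 0], [0, 0, 0], 0.3],
])

```text
time_s: 28.25
tool_pos: [0.4607, -0.277, 0.2009]
orientation: [0.0, 0.763, 0.646, -0.0]
contact_force: [0.6, -0.2, -0.9]
gripper_width: 0.58
finger_force: 62.8
```

```bash
python3 - <<'E'
from h import *
go(.4624,-.2758,.068,1.571-.164)
f=snap('wrist','w10.png')
c,s=np.cos(.164),-np.sin(.164)
L=np.array([[-.085,-.02],[-.015,-.02],[-.015,.096],[-.085,.096]])
o=(.5055,-.3215)
print(np.round(proj(f,np.c_[o[0]+c*L[:,0]-s*L[:,1],o[1]+s*L[:,0]+c*L[:,1],[.031]*4])).tolist())
E
```

```text
t 28.25 tcp [ 0.4607 -0.277   0.2009] psi 1.404 tilt [ 0.    -0.001] F [ 0.6 -0.2 -0.9] w 0.58 ff 62.8
turn -0.003
shift now [ 0.16  0.14 13.29]
shift after turn [ 0.15  0.14 13.29]
[[286.0, 242.0], [360.0, 242.0], [364.0, 116.0], [282.0, 116.0]]
```

View pics/w10.png

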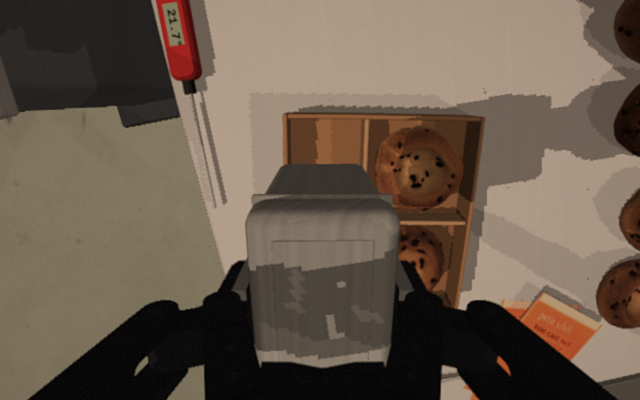

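The wrist picture shows the caddy square to the carton. The wide compartment's far corners are at (285,115) and (365,119), within about 2 px of the prediction.

Emit:
drive_tool([
  [[0.15, 0.22, 2], [0, 0, 0], 0.3],
  [[0, 0, 3], [0, 0, 0], 0.3],
  [[0, 0, 3], [0, 0, 0], 0.3],
  [[0, 0, 2.5], [0, 0, 0], 0.3],
  [[0, 0, 1.5], [0, 0, 0], 0.3],
  [[0, 0, 0.8], [0, 0, 0], 0.3],
  [[0, 0, 0.4], [0, 0, 0], 0.3],
  [[0, 0, 0.1], [0, 0, 0], 0.3],
  [[0, 0, 0], [0, 0, 0], 0.3],
])

```text
time_s: 29.2
tool_pos: [0.4649, -0.2749, 0.0684]
orientation: [0.001, 0.763, 0.647, 0.0]
contact_force: [0.0, 0.1, -2.6]
gripper_width: 0.58
finger_force: 62.8
```

Emit:
drive_tool([
  [[0, -0.1, 0.1], [0, 0, 0], 0.3],
  [[0, 0, 0.1], [0, 0, 0], 0.3],
  [[0, 0, 0.1], [0, 0, 0], 0.3],
  [[0, 0, 0], [0, 0, 0], 0.3],
])

```text
time_s: 29.6
tool_pos: [0.4635, -0.2746, 0.0654]
orientation: [0.0, 0.763, 0.647, 0.0]
contact_force: [-2.7, 1.4, 6.4]
gripper_width: 0.578
finger_force: 63.4
```

Emit:
drive_tool([
  [[0, 0, 0], [0, 0, 0], 0.7],
  [[0, 0, 0], [0, 0, 0], 0.7],
  [[0, 0, -0.5], [0, 0, 0], 0.7],
  [[0, 0, -2], [0, 0, 0], 0.7],
  [[0, 0, -3], [0, 0, 0], 0.8],
  [[0, 0, -3], [0, 0, 0], 0.8],
  [[0, 0, -3], [0, 0, 0], 0.8],
  [[0, 0, -3], [0, 0, 0], 0.8],
  [[1.5, -0.4, -1], [0, 0, 0], 0.8],
  [[2.6, -0.7, 0], [0, 0, 0], 0.8],
  [[2.6, -0.7, 0], [0, 0, 0], 0.8],
  [[2.6, -0.7, 0], [0, 0, 0], 0.8],
  [[2.6, -0.7, 0], [0, 0, 0], 0.8],
  [[2.6, -0.7, 0], [0, 0, 0], 0.8],
  [[2.6, -0.7, 0], [0, 0, 0], 0.8],
  [[2.6, -0.7, 0], [0, 0, 0], 0.8],
  [[0, 0, 0], [0, 0, 0], 0.8],
])

```text
time_s: 31.3
tool_pos: [0.4429, -0.0689, 0.2197]
orientation: [-0.0, 0.762, 0.648, 0.001]
contact_force: [-0.4, -0.8, 0.0]
gripper_width: 0.803
finger_force: 0.0
```

```bash
python3 - <<'E'
from h import *
f=snap('wrist','w11.png')
for d in robot.outline_of('wrist','honey_jar')[:1]:
    b=fit('honey_jar',[(f,d['region'].astype(float))],(.445,-.06,0)); print(d['confidence'],b)
    go(b[0],b[1],.047)
print([(d['at'],d['confidence']) for d in robot.look_for('wrist','honey_jar')[:2]])
print(proj(f,[[b[0],b[1],.058],[b[0],b[1],.0]]))
E
```

```text
0.91 [ 0.4463 -0.0562 -0.0076  0.1362]
t 31.4 tcp [ 0.4432 -0.0711  0.2197] psi 1.408 tilt [ 0.001 -0.001] F [ 0.  -0.  -0.2] w 0.798 ff 0.0
shift now [ 1.52  0.05 17.27]
[([0.4456, -0.0498, 0.0543], 0.67)]
[[323.17119688 171.39347553]
 [322.96840553 159.9038311 ]]
```

View pics/w11.png

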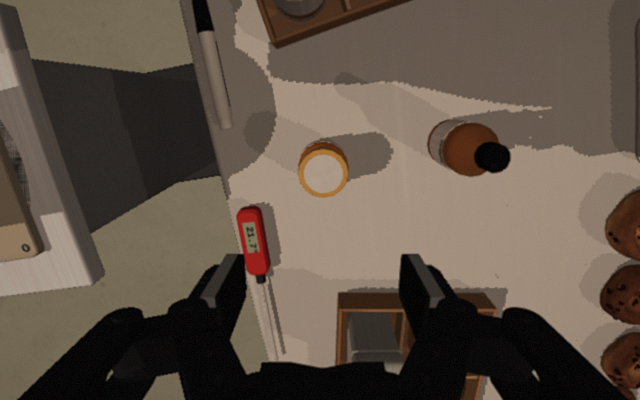

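The wrist picture shows the honey lid at (324,173), with the thermometer at (253,240) and the bottle at (480,150) both clear. I check the fingertip height from their pixels at about (240,256) and (403,256).

```bash
python3 - <<'E'
from h import *
f=robot.grab_frame('wrist');p=robot.sense()['tool_pos']
for z in np.arange(-.03,.03,.005):
    a=ray(f,[(240,257),(403,257)],p[2]+z); print(round(z,3),np.linalg.norm(a[0]-a[1]).round(4),(a.mean(0)-p).round(4))
E
```

```text
-0.03 0.0834 [-0.0006 -0.0039 -0.03  ]
-0.025 0.0808 [-0.0002 -0.0015 -0.025 ]
-0.02 0.0782 [ 0.0002  0.001  -0.02  ]
-0.015 0.0755 [ 0.0006  0.0034 -0.015 ]
-0.01 0.0729 [ 0.001   0.0058 -0.01  ]
-0.005 0.0703 [ 0.0014  0.0082 -0.005 ]
0.0 0.0676 [0.0018 0.0106 0.    ]
0.005 0.065 [0.0022 0.013  0.005 ]
0.01 0.0623 [0.0026 0.0154 0.01  ]
0.015 0.0597 [0.003  0.0179 0.015 ]
0.02 0.0571 [0.0034 0.0203 0.02  ]
0.025 0.0544 [0.0039 0.0227 0.025 ]
```

Emit:
drive_tool([
  [[0.7, 0.05, 1], [0, 0, 0], 0.8],
  [[0.75, 0, 2], [0, 0, 0], 0.8],
  [[0, 0, 3], [0, 0, 0], 0.8],
  [[0, 0, 3], [0, 0, 0], 0.8],
  [[0, 0, 3], [0, 0, 0], 0.8],
  [[0, 0, 3], [0, 0, 0], 0.8],
  [[0, 0, 1.9], [0, 0, 0], 0.8],
  [[0, 0, 1], [0, 0, 0], 0.8],
  [[0, 0, 0], [0, 0, 0], 0.8],
  [[0, 0, 0], [0, 0, 0], 0.3],
  [[0, 0, 0], [0, 0, 0], 0.3],
  [[0, 0, 0], [0, 0, 0], 0.3],
  [[0, 0, 0], [0, 0, 0], 0.3],
], squeeze=60)

```text
time_s: 32.8
tool_pos: [0.447, -0.0574, 0.042]
orientation: [0.001, 0.763, 0.647, 0.001]
contact_force: [-3.4, 0.1, 6.2]
gripper_width: 0.502
finger_force: 61.5
```

```bash
python3 - <<'E'
from h import *
go(.4475,-.3705,.18,1.407)
E
```

```text
t 32.8 tcp [ 0.447  -0.0574  0.042 ] psi 1.407 tilt [ 0.002 -0.001] F [-3.4  0.1  6.2] w 0.502 ff 61.5
turn -0.0
shift now [-30.89   5.19 -13.78]
shift after turn [-30.89   5.16 -13.8 ]
```

Emit:
drive_tool([
  [[0, 0, -1], [0, 0, 0], 0.3],
  [[0, 0, -2], [0, 0, 0], 0.3],
  [[0, 0, -3], [0, 0, 0], 0.3],
  [[0, 0, -3], [0, 0, 0], 0.3],
  [[0, 0, -3], [0, 0, 0], 0.3],
  [[0, 0, -2], [0, 0, 0], 0.3],
  [[-1.4, 0.3, 0], [0, 0, 0], 0.3],
  [[-2.6, 0.43, 0], [0, 0, 0], 0.3],
  [[-2.6, 0.43, 0], [0, 0, 0], 0.3],
  [[-2.6, 0.43, 0], [0, 0, 0], 0.3],
  [[-2.6, 0.43, 0], [0, 0, 0], 0.3],
  [[-2.6, 0.43, 0], [0, 0, 0], 0.3],
  [[-2.6, 0.43, 0], [0, 0, 0], 0.3],
  [[-2.6, 0.43, 0], [0, 0, 0], 0.3],
  [[-2.6, 0.43, 0], [0, 0, 0], 0.3],
  [[-2.6, 0.43, 0], [0, 0, 0], 0.3],
  [[-2.6, 0.43, 0], [0, 0, 0], 0.3],
  [[-2.6, 0.43, 0], [0, 0, 0], 0.3],
  [[-0.9, 0.17, 0], [0, 0, 0], 0.3],
  [[0, 0, 0], [0, 0, 0], 0.3],
])

```text
time_s: 34.8
tool_pos: [0.4466, -0.3714, 0.1808]
orientation: [0.0, 0.763, 0.646, 0.0]
contact_force: [-0.1, -0.1, -2.8]
gripper_width: 0.496
finger_force: 60.8
```

```bash
python3 - <<'E'
from h import *
go(.4475,-.3705,.048,1.407)
f=snap('side')
u,v=proj(f,[robot.sense()['tool_pos']])[0].astype(int)
cr=f['frame'][max(0,v-60):v+90,max(0,u-100):u+100]
cv2.imwrite('pics/s12.png',cv2.cvtColor(cv2.resize(cr,None,fx=4,fy=4,interpolation=cv2.INTER_CUBIC),cv2.COLOR_RGB2BGR))
E
```

```text
t 34.8 tcp [ 0.4466 -0.3714  0.1808] psi 1.405 tilt [ 0. -0.] F [-0.1 -0.1 -2.8] w 0.496 ff 60.8
turn -0.002
shift now [ 0.11  0.07 13.28]
shift after turn [ 0.1   0.08 13.28]
```

View pics/s12.png

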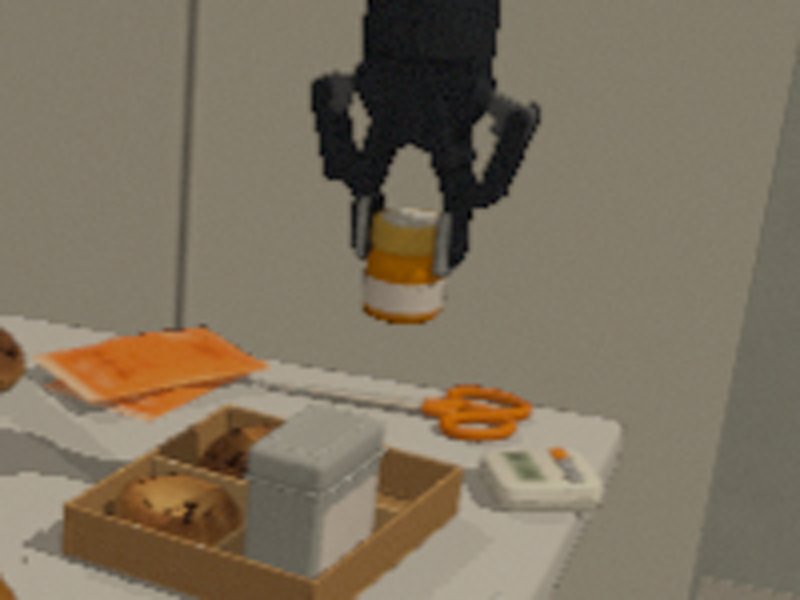

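The side crop shows the honey jar held upright and the caddy standing in the wide compartment. I lower the honey jar.

Emit:
drive_tool([
  [[0.1, 0.08, 2], [0, 0, 0], 0.3],
  [[0, 0, 3], [0, 0, 0], 0.3],
  [[0, 0, 3], [0, 0, 0], 0.3],
  [[0, 0, 2.5], [0, 0, 0], 0.3],
  [[0, 0, 1.4], [0, 0, 0], 0.3],
  [[0, 0, 0.8], [0, 0, 0], 0.3],
  [[0, 0, 0.3], [0, 0, 0], 0.3],
  [[0, 0, 0.1], [0, 0, 0], 0.3],
  [[0, 0, 0], [0, 0, 0], 0.3],
])

```text
time_s: 35.75
tool_pos: [0.4485, -0.3702, 0.0506]
orientation: [0.001, 0.763, 0.647, 0.0]
contact_force: [-0.5, -0.0, -3.1]
gripper_width: 0.502
finger_force: 60.8
```

Emit:
drive_tool([
  [[0, -0.1, 0.2], [0, 0, 0], 0.3],
  [[0, 0, 0.1], [0, 0, 0], 0.3],
  [[0, 0, 0.1], [0, 0, 0], 0.3],
  [[0, 0, 0.1], [0, 0, 0], 0.3],
  [[0, 0, 0], [0, 0, 0], 0.3],
])

```text
time_s: 36.25
tool_pos: [0.447, -0.3697, 0.046]
orientation: [0.0, 0.763, 0.647, -0.0]
contact_force: [-5.1, 4.4, 11.6]
gripper_width: 0.502
finger_force: 63.2
```

Emit:
drive_tool([
  [[0, 0, 0], [0, 0, 0], 0.66],
  [[0, 0, 0], [0, 0, 0], 0.66],
  [[0, 0, 0], [0, 0, 0], 0.66],
  [[0, 0, -0.5], [0, 0, 0], 0.66],
  [[0, 0, -2], [0, 0, 0], 0.66],
  [[0, 0, -3], [0, 0, 0], 0.66],
  [[0, 0, -4], [0, 0, 0], 0.66],
  [[0, 0, -4], [0, 0, 0], 1],
  [[0, 0, -4], [0, 0, 0], 1],
  [[0, 0, -4], [0, 0, 0], 1],
  [[0, 0, 0], [0, 0, 0], 1],
])

```text
time_s: 37.35
tool_pos: [0.4491, -0.3716, 0.2676]
orientation: [0.006, 0.763, 0.647, 0.001]
contact_force: [0.0, -1.3, 0.0]
gripper_width: 1.0
finger_force: 0.0
```

```bash
python3 - <<'E'
from h import *
state()
a=snap('scene')['frame'];b=snap('side')['frame'];w=snap('wrist')['frame']
A=cv2.resize(a[110:390,150:510],(400,311));B=b[120:360,200:470]
A2=cv2.resize(a[110:390,150:510],None,fx=1.1,fy=1.07);B2=cv2.resize(B,None,fx=1.45,fy=1.25);W=cv2.resize(w,None,fx=.62,fy=.7)
h=300;im=np.hstack([cv2.resize(A2,(400,h)),cv2.resize(B2,(400,h))]);im=np.vstack([im,cv2.resize(np.hstack([w[:,100:],]),(800,300))])
cv2.imwrite('pics/fin.png',cv2.cvtColor(im,cv2.COLOR_RGB2BGR))
E
```

```text
t 37.35 tcp [ 0.4491 -0.3716  0.2676] psi 1.407 tilt [ 0.009 -0.008] F [ 0.  -1.3  0. ] w 1.0 ff 0.0
```

View pics/fin.png

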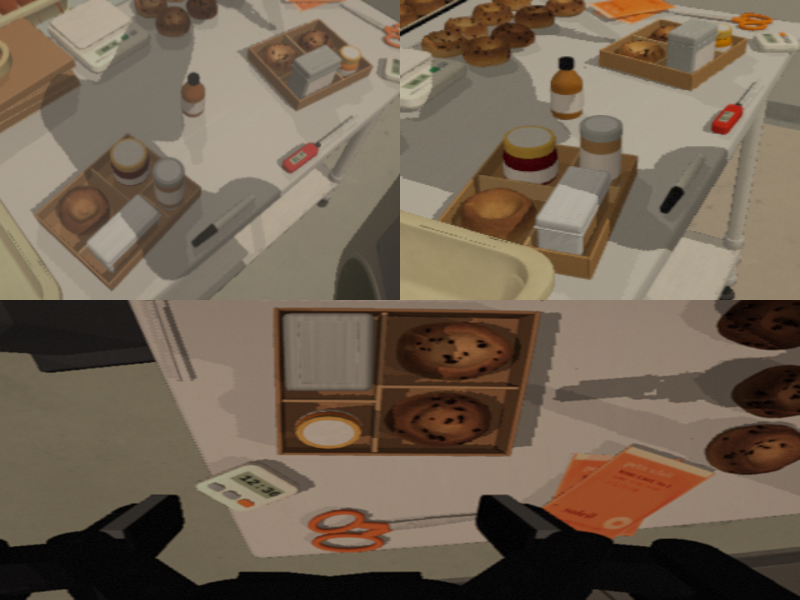

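The final picture shows all five things upright in their compartments. The bottle is untouched and the arm is clear.

```bash
python3 -c "
from workcell import robot
print(robot.close_job())"
```

```text
the job is handed in; nothing more can be done
None
```

Both cartons are made up as asked and the job is handed in at about 37 s: the last picture shows all five things upright in their compartments, with the syrup bottle still standing where it was.

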